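# Put away the mixed analyser supplies

### The job

Put away the mixed delivery standing on the bench: both white cartons go in the long tray, both small grey-capped bottles in the short tray, and the squat amber jar in the round dish. Keep each one upright, set it down on the floor of its own tray or dish (nothing stacked or resting on a rim) and let go without dropping it; leave the pipette-tip box and the large wash bottle where they stand.

Things in the scene. Friction and masses are not known exactly. Their poses are not given: they have to be found in the camera images.
- carton_a: White reagent carton, an upright-standing closed rectangular box 70 (x) by 40 (y) by 45 mm high with a thin brown band round it and a small grey label on top, about 80 g, loose. Origin: centre of the underside; x along its 70 mm length, z up. The two cartons are alike. Starts on the bench at any yaw.
- carton_b: White reagent carton, an upright-standing closed rectangular box 70 (x) by 40 (y) by 45 mm high with a thin brown band round it and a small grey label on top, about 80 g, loose. Origin: centre of the underside; x along its 70 mm length, z up. The two cartons are alike. Starts on the bench at any yaw.
- bottle_a: White plastic reagent bottle, closed, round: body 40 mm in diameter up to 60 mm above its foot, shoulder to 68 mm, grey cap 26 mm in diameter up to 85 mm; about 90 g, loose. Origin: centre of the underside, z up its axis. The two bottles are alike. Starts standing on the bench.
- bottle_b: White plastic reagent bottle, closed, round: body 40 mm in diameter up to 60 mm above its foot, shoulder to 68 mm, grey cap 26 mm in diameter up to 85 mm; about 90 g, loose. Origin: centre of the underside, z up its axis. The two bottles are alike. Starts standing on the bench.
- jar: Squat amber glass jar, 54 mm in diameter, with a white lid 55 mm in diameter from 40 to 55 mm above its foot; 55 mm high in all, about 150 g, loose. Origin: centre of the underside, z up its axis. Starts standing on the bench.
- carton_tray: The long tray: a shallow open grey plastic rectangular tray, 106 (x) by 200 (y) mm outside, rim 20 mm above the bench, walls and floor 4 mm thick (inside 98 by 192 mm, inner floor 4 mm above the bench). Room for two cartons in line along y. Origin: centre of the underside; y along its length, z up. It is fixed to the bench, among three targets that swap places from start to start.
- bottle_tray: The short tray: a shallow open grey plastic rectangular tray, 90 (x) by 130 (y) mm outside, rim 25 mm above the bench, walls and floor 4 mm thick (inside 82 by 122 mm, inner floor 4 mm above the bench). Room for two bottles side by side along y. Origin: centre of the underside; y along its length, z up. It is fixed to the bench, among three targets that swap places from start to start.
- dish: The round dish: a dark steel dish, 112 mm across its rim, 100 mm across its foot, rim 20 mm above the bench, wall 3 mm, inner floor 4 mm above the bench and at least 92 mm across. Origin: centre of the underside. It is fixed to the bench, among three targets that swap places from start to start.
- tip_box: Bystander: closed pipette-tip box, 64 (x) by 94 (y) by 50 mm high, blue base and clear lid, 200 g, loose, standing between and a little beyond the trays. Origin: centre of the underside. Leave it alone.
- wash_bottle: Bystander: round white wash bottle with a blue cap, 64 mm in diameter, 118 mm high, 300 g, loose, standing between and a little beyond the trays. Origin: centre of the underside. Leave it alone.
Not all that is in view belongs to the job. What is shaped like the carton_a but green is not meant.

How it is judged:
By the outcome, as a careful person would: the job done as asked, in the order asked, and still so for the second after the job is handed in, with the robot touching nothing.
It also fails if it takes over 128 s, if anything falls off the work surface, if the arm or the gripper's body presses on something with over 40 N, if the wrist force passes 120 N, or if a joint passes its speed limit or range.

### The arm

A 6-joint arm with a two-finger parallel gripper is mounted at the origin on the work surface. World frame = base frame: x ahead of the robot, y to its left, z up, the work surface at z = 0. Lengths are in m, angles in rad, forces in N, time in s.
With the tool pointing down it reaches from about 0.35 to 0.725 m from the base axis. Payload 4.3 kg.
Tool frame: the origin (TCP) lies on the centre line of the jaws, within the pads' length; the fingertips stand 14 mm ahead of it and the grasp point (between the pads) lies 5 mm behind it; z points along the fingers, y is the line along which they close (so a half turn about z gives the same grasp; the last joint's range is limited). The gripper opens to 85 mm and grips with 20 to 120 N. Pads are 22 mm wide; open, the fingers measure 114 mm over their backs; the gripper's body (76 mm by 85 mm) begins 54 mm behind the grasp point. The pads swing forward as they close: fully open they stand 13 mm farther back than shut.
Start: joints at [1.192, 0.377, 0.081, 1.274, 0, 1.46], TCP at [0.153, 0.554, 0.245] pointing down, gripper open.
Joint ranges: [-2.72, 2.72], [-0.84, 1.66], [-1.02, 1.22], [-1.77, 2.12], [-1.37, 1.28], [-3.14, 3.14]. Speed limits (rad/s): [2.57, 2.57, 3.14, 3.14, 3.14, 3.14].

### API

Orientations are given as a 3x3 rotation matrix whose columns are the frame's x, y, z axes.
In Python, from station import bot gives the robot as it stands.
- The arm moves only by the tool servo_tool, never from a script. Its argument "commands" is a list of rows, each an object of numbers: "x", "y", "z": the shift along the world's x, y, z normalised to -1 to 1, where 1 is 0.2 m; "wx", "wy", "wz": the turn, a rotation vector about the world's x, y, z normalised to -1 to 1, where 1 is 90 degrees; "claw": the closure, from -1 (fully open) to 1 (shut), so that 0 is half open. In form: [{"x": .., "y": .., "z": .., "wx": .., "wy": .., "wz": .., "claw": ..}, ...]. A call has 1 to 12 rows; each row is the pose to reach, as a shift and turn from the pose commanded when the call began; what a row does not reach only later rows make up. A row lasts 1/12 s, in which the tool goes at most 41.7 mm and 7.16 degrees, less where a joint would pass 70% of its speed; a pose out of reach is approached as far as the arm can. A call with a number of a shift or a turn outside -1 to 1 is refused whole. A call with a gripper value outside its range is refused whole. The fingers move at their own pace and stop on an object; "force" is the grip in N (left out, the last holds). Time passes only in rows, so rows that repeat a pose let the fingers close. It gives the time, the measured TCP pose, the force, the opening and the grip force at its end, in the units of the state.
- bot.state(): the state, without advancing time (a new reading comes with each control period).
- bot.camera(name): name is "scene" or "top" or "wrist"; returns a dict with "color" (384x512x3 uint8, red, green, blue), "fx", "fy", "cx", "cy" (pixels), "dist_coeffs" ([k1, k2, p1, p2, k3] as OpenCV has them; the pictures are not rectified), "cam_to_world" (4x4, takes a point from camera to world coordinates); the wrist camera has in their place "mount" (4x4, takes a point from camera to tool coordinates, whose origin is the TCP and whose axes are the flange's). Camera axes: x right, y up, looking along -z (the intrinsics and any distortion apply to the point x, -y, -z); pixel columns grow to the right and rows downward; lengths in m; the calibration is good to about 2 mm. A picture is of the moment at which its call begins: read the wrist's pose just before it. There is no depth.
- bot.finish_job(): hands the job in; it is judged then, once.
The state is a dict: "clock": time; "q": joint angles; "qd": joint speeds; "tau": joint torques, N m; "tcp_pos": TCP position; "ee_rot": TCP orientation; "ft_force": force on the tool from outside, world axes, zero at the start; "wrist_torque": the same for the moment, N m; "finger_gap": opening from 0.0 (shut) to 1.0 (fully open); "gripper_force": force on a finger pad.
Only numpy, scipy, OpenCV 4.12 (cv2) and the standard library are available. Lean on these libraries where they do the work, as an engineer would, in place of code of your own. Each camera call takes 0.05 s, during which the arm holds its last target. There are 200 camera calls.

## Working session

There is one attempt and no reset: what is moved stays moved. The work goes in short steps, Python scripts to look and compute and a tool call to move; the robot and the scene stay as the last step left them, time stands still between calls to the robot, and variables do not carry over. Pictures are saved under pics/ and viewed, at most 14 in all, crops included, and the job is handed in when it is done.

Besides the shell and the picture viewer there is one more tool, called after "Request:" as a command line: name --argument value ..., lists and objects as JSON in quotes. servo_tool: Moves the arm, as the interface text tells. Scaled input: -1 to 1 covers 0.2 m each way for a shift and 90 degrees each way for a turn. Its arguments: {"type":"object","properties":{"commands":{"type":"array"},"force":{"type":"number"}},"required":["commands"]}

```bash
ls; mkdir -p pics
cat > h.py <<'E'
import numpy as np, cv2
from station import bot
def snap(n,f):
    c=bot.camera(n); cv2.imwrite('pics/'+f,c['color'][:,:,::-1]); np.savez('pics/'+f+'.npz',**{k:np.array(v) for k,v in c.items()}); return c
def px2w(c,uv,z,T=None):
    K=np.array([[c['fx'],0,c['cx']],[0,c['fy'],c['cy']],[0,0,1.]])
    T=np.array(c['cam_to_world']) if T is None else T
    p=cv2.undistortPoints(np.array(uv,float).reshape(-1,1,2),K,np.array(c['dist_coeffs'],float)).reshape(-1,2)
    d=np.c_[p[:,0],-p[:,1],-np.ones(len(p))]@T[:3,:3].T; o=T[:3,3]
    return o+d*((np.reshape(z,(-1,1))-o[2])/d[:,2:])
E
python3 - <<'E'
from h import *
s=bot.state();print(s['tcp_pos'],s['ee_rot'],s['clock'])
for n in('top','scene'):
    c=snap(n,n+'0.png');print(c['fx'],c['cam_to_world'],c['dist_coeffs'])
E
```

```text
pics
[0.15245801 0.55377299 0.24436182] [[-9.64086424e-01  2.65587560e-01 -7.84006867e-04]
 [ 2.65588594e-01  9.64084620e-01 -1.88288273e-03]
 [ 2.55778732e-04 -2.02348496e-03 -9.99997920e-01]] 0.0
370.20469751890664 [[ 0.00445143  0.98758752 -0.15700662  0.27656751]
 [-0.99998815  0.00408711 -0.00264317 -0.01052371]
 [-0.00196866  0.15701653  0.98759401  1.16549287]
 [ 0.          0.          0.          1.        ]] [-0.01411189  0.          0.          0.          0.        ]
406.11007880860166 [[ 0.4210547  -0.55909623  0.7142299   1.17127451]
 [ 0.90701339  0.2540649  -0.33582397 -0.35671939]
 [ 0.00629717  0.78921634  0.61408299  0.65688599]
 [ 0.          0.          0.          1.        ]] [-0.06109444  0.          0.          0.          0.        ]
```

View pics/top0.png

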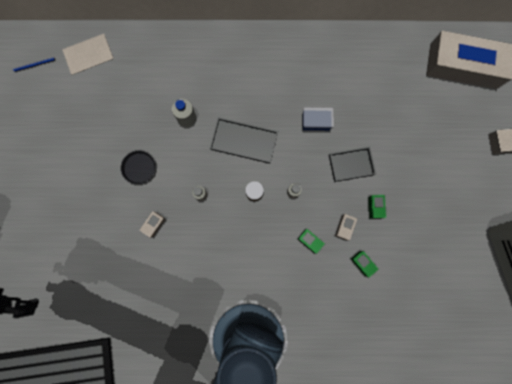

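View pics/scene0.png

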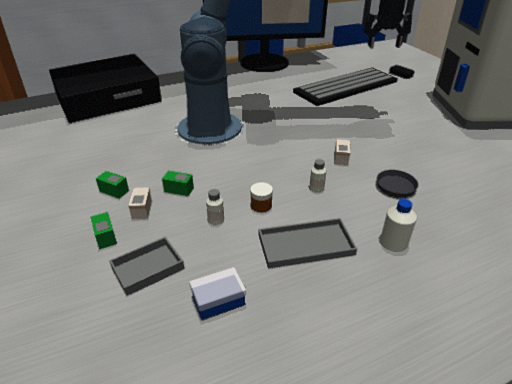

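The top view shows cartons at (152,224) and (347,227), bottles at (200,193) and (295,190), the jar at (255,190), the dish at (139,168), the long tray at (244,141) and the short tray at (352,165). Possible mix-ups:
- Carton: the green boxes at (311,241), (378,206) and (365,264), the tip box at (318,118), and the beige items at (88,54) and (505,140).
- Bottle: the wash bottle at (182,108).

By the description I choose the two white, brown-banded cartons. I'll check them in a close crop.

Run:
```python
import cv2
i=cv2.imread('pics/top0.png')[90:290,115:395]
cv2.imwrite('pics/crop0.png',cv2.resize(i,None,fx=2.8,fy=2.8,interpolation=cv2.INTER_CUBIC))
```

```text
(no output)
```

View pics/crop0.png

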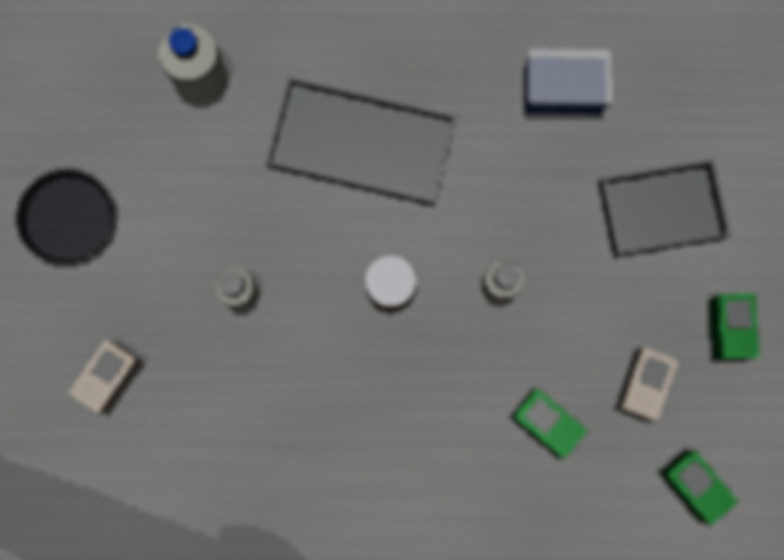

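The crop confirms both cartons (beige-white, grey label) at crop (104,376) and (649,383). The three green boxes are decoys. Next I'll measure from these corners.

```bash
cat >> h.py <<'E'
def load(f): return dict(np.load('pics/'+f+'.npz'))
def rect(P):
    P=P[:,:2]; (c,s,a)=cv2.minAreaRect((P*1000).astype(np.float32)); b=cv2.boxPoints((c,s,a))
    e=[b[1]-b[0],b[2]-b[1]]; e=max(e,key=np.linalg.norm); yaw=np.degrees(np.arctan2(e[1],e[0]))
    yaw=(yaw+90)%180-90
    return np.round(np.r_[np.mean(P,0)*1000,sorted(s),yaw],1)
E
python3 - <<'E'
from h import *
c=load('top0.png'); f=lambda L:(np.array(L,float)+.5)/2.8-.5+[115,90]
for n,L,z in [('ltray',[(291,80),(455,119),(434,206),(267,166)],.02),('stray',[(600,181),(712,163),(727,238),(616,257)],.025),
 ('cL',[(110,340),(139,358),(104,413),(69,390)],.045),('cR',[(645,347),(678,355),(655,420),(620,412)],.045),('tip',[(529,50),(610,50),(612,106),(529,104)],.05)]:
    print(n,rect(px2w(c,f(L),z)))
for n,p,z in [('dish',(67,217),.02),('jar',(391,281),.055),('bL',(236,284),.085),('bR',(508,276),.085),('wash',(183,42),.118)]:
    print(n,(px2w(c,f([p]),z)*1000).round(0))
# green boxes for clearance
for n,L in [('g1',[(540,389),(587,430),(565,458),(513,415)]),('g2',[(718,294),(757,295),(757,359),(714,358)]),('g3',[(692,452),(737,492),(712,523),(663,473)])]: print(n,rect(px2w(c,f(L),.045)))
w=bot.camera('wrist');print(w['mount'],w['fx'],w['cx'],w['cy'])
E
```

```text
ltray [609.8  17.1 105.4 195.4  76.4]
stray [ 531.7 -323.9   88.5  129.6  -80.4]
cL [341.9 290.9  45.9  68.9 -32. ]
cR [ 335.7 -295.7   37.8   80.8  -21.5]
tip [ 677.6 -217.4   65.8   92.9  -89.8]
dish [[521. 350.  20.]]
jar [[444. -17.  55.]]
bL [[436. 147.  85.]]
bR [[ 446. -140.   85.]]
wash [[691. 205. 118.]]
g1 [ 293.1 -188.9   40.2   71.    50.4]
g2 [ 397.7 -392.6   46.6   71.5   -3. ]
g3 [ 228.5 -346.6   42.5   71.9   44. ]
[[-5.94031549e-04  9.59985925e-01  2.80047621e-01  7.11290517e-02]
 [ 9.99999044e-01  9.19897424e-04 -1.03217302e-03  6.62070391e-04]
 [-1.24848666e-03  2.80046740e-01 -9.59985554e-01 -1.27979134e-01]
 [ 0.00000000e+00  0.00000000e+00  0.00000000e+00  1.00000000e+00]] 265.7591344824625 258.6361011716372 190.66116602170825
```

Request:
servo_tool --commands '[{"x": 0.95, "y": -1, "z": 0, "wz": -0.184, "claw": -1}, {"x": 0.95, "y": -1, "wz": -0.184, "claw": -1}, {"x": 0.95, "y": -1, "wz": -0.184, "claw": -1}, {"x": 0.95, "y": -1, "wz": -0.184, "claw": -1}, {"x": 0.95, "y": -1, "wz": -0.184, "claw": -1}, {"x": 0.95, "y": -1, "wz": -0.184, "claw": -1}, {"x": 0.95, "y": -1, "wz": -0.184, "claw": -1}, {"x": 0.95, "y": -1, "wz": -0.184, "claw": -1}, {"x": 0.95, "y": -1, "wz": -0.184, "claw": -1}]'

```text
schema error: expected keys x, y, z, wx, wy, wz, claw
```

Request:
servo_tool --commands '[{"y": -0.315, "z": -0.5, "claw": -1}, {"y": -0.315, "z": -0.5, "claw": -1}, {"y": -0.315, "z": -0.5, "claw": -1}, {"y": -0.315, "z": -0.5, "claw": -1}, {"y": -0.315, "z": -0.5, "claw": -1}, {"y": -0.315, "z": -0.5, "claw": -1}, {"y": -0.315, "z": -0.5, "claw": -1}]'

```text
schema error: expected keys x, y, z, wx, wy, wz, claw
```

```bash
cat >> h.py <<'E'
def wT(c,s):
    T=np.eye(4);T[:3,:3]=s['ee_rot'];T[:3,3]=s['tcp_pos'];return T@np.array(c['mount'])
def wsnap(f):
    s=bot.state();c=snap('wrist',f);c['T']=wT(c,s);np.savez('pics/'+f+'.npz',**{k:np.array(v) for k,v in c.items()})
    R=np.array(s['ee_rot']);print('tcp',np.round(np.array(s['tcp_pos'])*1000,1),'yawY',np.degrees(np.arctan2(R[1,1],R[0,1])).round(1),'t',s['clock'],'gap',s['finger_gap'],'F',np.round(s['ft_force'],1))
    return c
E
python3 -c "
from h import *
wsnap('w1.png')"
```

```text
tcp [152.5 553.9 244.6] yawY 74.6 t 0.15 gap 0.9962323107066079 F [0.6 0.7 0.5]
```

View pics/w1.png

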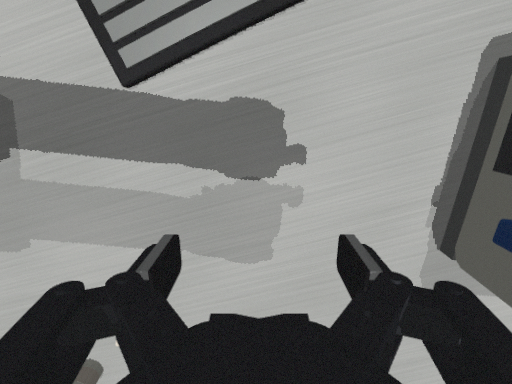

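All keys are required in every row, so nothing moved. That picture shows only the bare bench between the open fingers, with tips at about (170,240) and (345,240).

Request:
servo_tool --commands '[{"x": 0.95, "y": -1, "z": 0, "wx": 0, "wy": 0, "wz": -0.184, "claw": -1}, {"x": 0.95, "y": -1, "z": 0, "wx": 0, "wy": 0, "wz": -0.184, "claw": -1}, {"x": 0.95, "y": -1, "z": 0, "wx": 0, "wy": 0, "wz": -0.184, "claw": -1}, {"x": 0.95, "y": -1, "z": 0, "wx": 0, "wy": 0, "wz": -0.184, "claw": -1}, {"x": 0.95, "y": -1, "z": 0, "wx": 0, "wy": 0, "wz": -0.184, "claw": -1}, {"x": 0.95, "y": -1, "z": 0, "wx": 0, "wy": 0, "wz": -0.184, "claw": -1}, {"x": 0.95, "y": -1, "z": 0, "wx": 0, "wy": 0, "wz": -0.184, "claw": -1}, {"x": 0.95, "y": -1, "z": 0, "wx": 0, "wy": 0, "wz": -0.184, "claw": -1}, {"x": 0.95, "y": -1, "z": 0, "wx": 0, "wy": 0, "wz": -0.184, "claw": -1}]'

```text
clock: 0.95
tcp_pos: [0.3433, 0.3535, 0.2452]
ee_rot: [[-0.847, 0.532, -0.0], [0.532, 0.847, 0.0], [0.001, -0.0, -1.0]]
ft_force: [1.2, 0.5, -0.8]
finger_gap: 1.001
gripper_force: 0.0
```

Request:
servo_tool --commands '[{"x": 0, "y": -0.315, "z": -0.5, "wx": 0, "wy": 0, "wz": 0, "claw": -1}, {"x": 0, "y": -0.315, "z": -0.5, "wx": 0, "wy": 0, "wz": 0, "claw": -1}, {"x": 0, "y": -0.315, "z": -0.5, "wx": 0, "wy": 0, "wz": 0, "claw": -1}, {"x": 0, "y": -0.315, "z": -0.5, "wx": 0, "wy": 0, "wz": 0, "claw": -1}, {"x": 0, "y": -0.315, "z": -0.5, "wx": 0, "wy": 0, "wz": 0, "claw": -1}, {"x": 0, "y": -0.315, "z": -0.5, "wx": 0, "wy": 0, "wz": 0, "claw": -1}, {"x": 0, "y": -0.315, "z": -0.5, "wx": 0, "wy": 0, "wz": 0, "claw": -1}]'

```text
clock: 1.53
tcp_pos: [0.3444, 0.2938, 0.1474]
ee_rot: [[-0.849, 0.528, 0.004], [0.528, 0.849, 0.003], [-0.002, 0.005, -1.0]]
ft_force: [0.3, -0.3, 1.3]
finger_gap: 1.003
gripper_force: 0.0
```

```bash
python3 -c "
from h import *
wsnap('w2.png')"
```

```text
tcp [344.4 293.8 147.4] yawY 58.1 t 1.5333 gap 1.0029568753912421 F [ 0.3 -0.3  1.3]
```

View pics/w2.png

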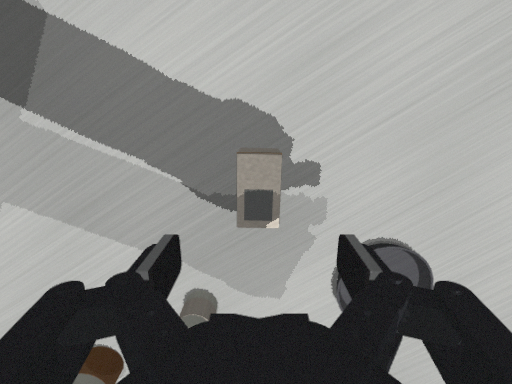

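The carton's top is at about (238,153)-(280,227), square to the jaws and roughly centred.

```bash
python3 -c "
from h import *
c=load('w2.png')
print(rect(px2w(c,[(238,153),(281,153),(280,227),(237,227)],.045,c['T'])))"
```

```text
[342.6 296.9  40.5  69.7 -32. ]
```

Request:
servo_tool --commands '[{"x": 0, "y": 0.028, "z": -0.2, "wx": 0, "wy": 0, "wz": 0, "claw": -1}, {"x": 0, "y": 0.028, "z": -0.4, "wx": 0, "wy": 0, "wz": 0, "claw": -1}, {"x": 0, "y": 0.028, "z": -0.5, "wx": 0, "wy": 0, "wz": 0, "claw": -1}, {"x": 0, "y": 0.028, "z": -0.57, "wx": 0, "wy": 0, "wz": 0, "claw": -1}, {"x": 0, "y": 0.028, "z": -0.57, "wx": 0, "wy": 0, "wz": 0, "claw": -1}, {"x": 0, "y": 0.028, "z": -0.57, "wx": 0, "wy": 0, "wz": 0, "claw": -1}, {"x": 0, "y": 0.028, "z": -0.57, "wx": 0, "wy": 0, "wz": 0, "claw": 1}, {"x": 0, "y": 0.028, "z": -0.57, "wx": 0, "wy": 0, "wz": 0, "claw": 1}, {"x": 0, "y": 0.028, "z": -0.57, "wx": 0, "wy": 0, "wz": 0, "claw": 1}, {"x": 0, "y": 0.028, "z": -0.57, "wx": 0, "wy": 0, "wz": 0, "claw": 1}, {"x": 0, "y": 0.028, "z": -0.57, "wx": 0, "wy": 0, "wz": 0, "claw": 1}, {"x": 0, "y": 0.028, "z": -0.57, "wx": 0, "wy": 0, "wz": 0, "claw": 1}]' --force 35

```text
clock: 2.58
tcp_pos: [0.3437, 0.2976, 0.0325]
ee_rot: [[-0.848, 0.529, 0.002], [0.529, 0.848, 0.001], [-0.001, 0.002, -1.0]]
ft_force: [0.0, 0.8, 7.4]
finger_gap: 0.462
gripper_force: 36.5
```

Request:
servo_tool --commands '[{"x": 0, "y": 0, "z": 0, "wx": 0, "wy": 0, "wz": 0, "claw": 1}, {"x": 0, "y": 0, "z": 0, "wx": 0, "wy": 0, "wz": 0, "claw": 1}, {"x": 0, "y": 0, "z": 0, "wx": 0, "wy": 0, "wz": 0, "claw": 1}, {"x": 0, "y": 0, "z": 0, "wx": 0, "wy": 0, "wz": 0, "claw": 1}]'

```text
clock: 2.92
tcp_pos: [0.3437, 0.2976, 0.0325]
ee_rot: [[-0.848, 0.529, 0.002], [0.529, 0.848, 0.001], [-0.001, 0.002, -1.0]]
ft_force: [-1.1, -0.1, 6.1]
finger_gap: 0.464
gripper_force: 36.5
```

Request:
servo_tool --commands '[{"x": 0, "y": 0, "z": 0.2, "wx": 0, "wy": 0, "wz": 0, "claw": 1}, {"x": 0, "y": 0, "z": 0.4, "wx": 0, "wy": 0, "wz": 0, "claw": 1}, {"x": 0, "y": 0, "z": 0.6, "wx": 0, "wy": 0, "wz": 0, "claw": 1}, {"x": 0.2, "y": -0.1, "z": 0.6, "wx": 0, "wy": 0, "wz": -0.08, "claw": 1}, {"x": 0.3, "y": -0.2, "z": 0.6, "wx": 0, "wy": 0, "wz": -0.16, "claw": 1}, {"x": 0.4, "y": -0.3, "z": 0.6, "wx": 0, "wy": 0, "wz": -0.24, "claw": 1}, {"x": 0.5, "y": -0.4, "z": 0.6, "wx": 0, "wy": 0, "wz": -0.32, "claw": 1}, {"x": 0.6, "y": -0.5, "z": 0.6, "wx": 0, "wy": 0, "wz": -0.4, "claw": 1}, {"x": 0.7, "y": -0.6, "z": 0.6, "wx": 0, "wy": 0, "wz": -0.4, "claw": 1}]'

```text
clock: 3.67
tcp_pos: [0.4834, 0.1758, 0.1515]
ee_rot: [[-0.371, 0.929, 0.0], [0.929, 0.371, 0.0], [0.0, 0.0, -1.0]]
ft_force: [0.7, 0.3, -1.3]
finger_gap: 0.46
gripper_force: 36.1
```

Request:
servo_tool --commands '[{"x": 0.1, "y": -0.1, "z": 0, "wx": 0, "wy": 0, "wz": -0.08, "claw": 1}, {"x": 0.2, "y": -0.2, "z": 0, "wx": 0, "wy": 0, "wz": -0.16, "claw": 1}, {"x": 0.3, "y": -0.3, "z": 0, "wx": 0, "wy": 0, "wz": -0.24, "claw": 1}, {"x": 0.4, "y": -0.4, "z": 0, "wx": 0, "wy": 0, "wz": -0.32, "claw": 1}, {"x": 0.55, "y": -0.5, "z": 0, "wx": 0, "wy": 0, "wz": -0.396, "claw": 1}, {"x": 0.682, "y": -0.589, "z": 0, "wx": 0, "wy": 0, "wz": -0.396, "claw": 1}, {"x": 0.682, "y": -0.589, "z": 0, "wx": 0, "wy": 0, "wz": -0.396, "claw": 1}, {"x": 0.682, "y": -0.589, "z": 0, "wx": 0, "wy": 0, "wz": -0.396, "claw": 1}, {"x": 0.682, "y": -0.589, "z": 0, "wx": 0, "wy": 0, "wz": -0.396, "claw": 1}]'

```text
clock: 4.42
tcp_pos: [0.6183, 0.0593, 0.1509]
ee_rot: [[0.235, 0.972, -0.001], [0.972, -0.235, 0.0], [0.0, -0.002, -1.0]]
ft_force: [-1.4, -0.2, -0.8]
finger_gap: 0.457
gripper_force: 36.1
```

```bash
python3 -c "
from h import *
wsnap('w3.png')"
```

```text
tcp [618.3  59.3 150.9] yawY -13.6 t 4.4167 gap 0.4571269593507022 F [-1.4 -0.2 -0.8]
```

View pics/w3.png

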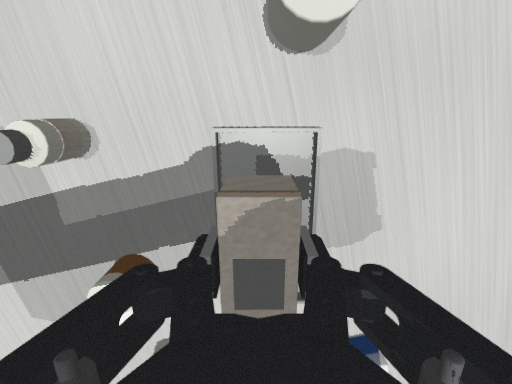

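The carton is held level. The tray's far rim corners are at about (214,128) and (320,128), with its sides running down to (219,230) and (312,230).

```bash
python3 -c "
from h import *
c=load('w3.png')
P=px2w(c,[(214,129),(320,128.5),(219,200),(314,225)],.02,c['T'])*1000;print(P.round(1))
a=np.radians(76.4);u=np.array([np.cos(a),np.sin(a)]);v=np.array([u[1],-u[0]])
for o in ([610,17.1],):print(((P[:,:2]-o)@np.c_[u,v]).round(1))"
```

```text
[[590.4 125.5  20. ]
 [688.7 102.2  20. ]
 [575.5  56.   20. ]
 [665.2   5.7  20. ]]
[[100.8 -44.5]
 [101.2  56.4]
 [ 29.7 -42.7]
 [  1.9  56.4]]
```

Request:
servo_tool --commands '[{"x": 0.022, "y": 0, "z": -0.15, "wx": 0, "wy": 0, "wz": 0, "claw": 1}, {"x": 0.022, "y": 0, "z": -0.3, "wx": 0, "wy": 0, "wz": 0, "claw": 1}, {"x": 0.022, "y": 0, "z": -0.4, "wx": 0, "wy": 0, "wz": 0, "claw": 1}, {"x": 0.022, "y": 0, "z": -0.5, "wx": 0, "wy": 0, "wz": 0, "claw": 1}, {"x": 0.022, "y": 0, "z": -0.54, "wx": 0, "wy": 0, "wz": 0, "claw": 1}, {"x": 0.022, "y": 0, "z": -0.56, "wx": 0, "wy": 0, "wz": 0, "claw": 1}, {"x": 0.022, "y": 0, "z": -0.57, "wx": 0, "wy": 0, "wz": 0, "claw": 1}, {"x": 0.022, "y": 0, "z": -0.57, "wx": 0, "wy": 0, "wz": 0, "claw": 1}, {"x": 0.022, "y": 0, "z": -0.57, "wx": 0, "wy": 0, "wz": 0, "claw": 1}, {"x": 0.022, "y": 0, "z": -0.57, "wx": 0, "wy": 0, "wz": 0, "claw": 1}]'

```text
clock: 5.3
tcp_pos: [0.6246, 0.0592, 0.0388]
ee_rot: [[0.235, 0.972, 0.003], [0.972, -0.235, -0.0], [0.001, 0.003, -1.0]]
ft_force: [1.1, -0.5, -1.3]
finger_gap: 0.463
gripper_force: 36.2
```

Request:
servo_tool --commands '[{"x": 0, "y": 0, "z": -0.005, "wx": 0, "wy": 0, "wz": 0, "claw": 1}, {"x": 0, "y": 0, "z": -0.01, "wx": 0, "wy": 0, "wz": 0, "claw": 1}, {"x": 0, "y": 0, "z": -0.01, "wx": 0, "wy": 0, "wz": 0, "claw": 1}, {"x": 0, "y": 0, "z": -0.01, "wx": 0, "wy": 0, "wz": 0, "claw": 1}]'

```text
clock: 5.63
tcp_pos: [0.6244, 0.0592, 0.0366]
ee_rot: [[0.235, 0.972, 0.002], [0.972, -0.235, -0.0], [0.0, 0.002, -1.0]]
ft_force: [-0.7, -0.5, 6.3]
finger_gap: 0.463
gripper_force: 36.8
```

Request:
servo_tool --commands '[{"x": 0, "y": 0, "z": 0, "wx": 0, "wy": 0, "wz": 0, "claw": -0.3}, {"x": 0, "y": 0, "z": 0, "wx": 0, "wy": 0, "wz": 0, "claw": -0.3}, {"x": 0, "y": 0, "z": 0, "wx": 0, "wy": 0, "wz": 0, "claw": -0.3}, {"x": 0, "y": 0, "z": 0, "wx": 0, "wy": 0, "wz": 0, "claw": -0.3}, {"x": 0, "y": 0, "z": 0.1, "wx": 0, "wy": 0, "wz": 0, "claw": -0.3}, {"x": 0, "y": 0, "z": 0.25, "wx": 0, "wy": 0, "wz": 0, "claw": -0.3}, {"x": 0, "y": 0, "z": 0.45, "wx": 0, "wy": 0, "wz": 0, "claw": -0.3}, {"x": 0, "y": 0, "z": 0.6, "wx": 0, "wy": 0, "wz": 0, "claw": -1}, {"x": 0, "y": 0, "z": 0.6, "wx": 0, "wy": 0, "wz": 0, "claw": -1}]'

```text
clock: 6.38
tcp_pos: [0.6278, 0.0592, 0.1628]
ee_rot: [[0.235, 0.972, 0.012], [0.972, -0.235, -0.0], [0.003, 0.012, -1.0]]
ft_force: [1.2, -0.2, 0.1]
finger_gap: 0.907
gripper_force: 0.0
```

Request:
servo_tool --commands '[{"x": -0.72, "y": -0.89, "z": 0, "wx": 0, "wy": 0, "wz": 0.456, "claw": -1}, {"x": -0.72, "y": -0.89, "z": 0, "wx": 0, "wy": 0, "wz": 0.456, "claw": -1}, {"x": -0.72, "y": -0.89, "z": 0, "wx": 0, "wy": 0, "wz": 0.456, "claw": -1}, {"x": -0.72, "y": -0.89, "z": 0, "wx": 0, "wy": 0, "wz": 0.456, "claw": -1}, {"x": -0.72, "y": -0.89, "z": 0, "wx": 0, "wy": 0, "wz": 0.456, "claw": -1}, {"x": -0.72, "y": -0.89, "z": 0, "wx": 0, "wy": 0, "wz": 0.456, "claw": -1}, {"x": -0.72, "y": -0.89, "z": 0, "wx": 0, "wy": 0, "wz": 0.456, "claw": -1}]'

```text
clock: 6.97
tcp_pos: [0.476, -0.1218, 0.1549]
ee_rot: [[-0.459, 0.888, -0.003], [0.888, 0.459, -0.001], [0.0, -0.003, -1.0]]
ft_force: [0.8, -0.1, -1.2]
finger_gap: 1.001
gripper_force: 0.0
```

Request:
servo_tool --commands '[{"x": -0.72, "y": -0.89, "z": 0, "wx": 0, "wy": 0, "wz": 0.456, "claw": -1}, {"x": -0.72, "y": -0.89, "z": 0, "wx": 0, "wy": 0, "wz": 0.456, "claw": -1}, {"x": -0.72, "y": -0.89, "z": 0, "wx": 0, "wy": 0, "wz": 0.456, "claw": -1}, {"x": -0.72, "y": -0.89, "z": 0, "wx": 0, "wy": 0, "wz": 0.456, "claw": -1}, {"x": -0.72, "y": -0.89, "z": 0, "wx": 0, "wy": 0, "wz": 0.456, "claw": -1}, {"x": -0.72, "y": -0.89, "z": 0, "wx": 0, "wy": 0, "wz": 0.456, "claw": -1}, {"x": -0.72, "y": -0.89, "z": 0, "wx": 0, "wy": 0, "wz": 0.456, "claw": -1}, {"x": -0.72, "y": -0.89, "z": 0, "wx": 0, "wy": 0, "wz": 0.456, "claw": -1}, {"x": -0.72, "y": -0.89, "z": 0, "wx": 0, "wy": 0, "wz": 0.456, "claw": -1}]'

```text
clock: 7.72
tcp_pos: [0.3355, -0.297, 0.1552]
ee_rot: [[-0.929, 0.37, 0.001], [0.37, 0.929, 0.001], [-0.0, 0.001, -1.0]]
ft_force: [-0.2, -0.1, 0.5]
finger_gap: 1.0
gripper_force: 0.0
```

```bash
python3 -c "
from h import *
wsnap('w4.png')"
```

```text
tcp [ 335.5 -297.   155.2] yawY 68.3 t 7.7167 gap 0.9999846002588243 F [-0.2 -0.1  0.5]
```

View pics/w4.png

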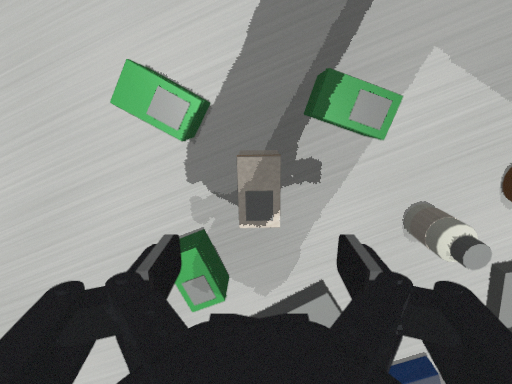

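The white carton's top is at (239,157)-(280,227). The green box's nearest corner, at about (228,275), is beside the left finger, so I'll check that clearance.

```bash
python3 -c "
from h import *
c=load('w4.png')
P=px2w(c,[(239,156),(280,156),(280,227),(239,227)],.045,c['T']);r=rect(P);print(r)
a=np.radians(68.3);Y=np.array([np.cos(a),np.sin(a)]);X=np.array([-Y[1],Y[0]])
G=px2w(c,[(204,231),(182,240),(229,280),(216,302),(193,311),(205,138),(320,72),(307,112)],[.045,.045,0,.045,.045,0,.045,0],c['T'])*1000
print(((G[:,:2]-r[:2])@np.c_[X,Y]).round(0))"
```

```text
[ 336.6 -295.5   39.9   69.3  -21.8]
[[ -39.  -54.]
 [ -49.  -77.]
 [-126.  -37.]
 [-122.  -47.]
 [-134.  -72.]
 [  47.  -57.]
 [ 105.   50.]
 [  73.   49.]]
```

Request:
servo_tool --commands '[{"x": 0.005, "y": 0.006, "z": -0.2, "wx": 0, "wy": 0, "wz": 0, "claw": -1}, {"x": 0.005, "y": 0.006, "z": -0.4, "wx": 0, "wy": 0, "wz": 0, "claw": -1}, {"x": 0.005, "y": 0.006, "z": -0.5, "wx": 0, "wy": 0, "wz": 0, "claw": -1}, {"x": 0.005, "y": 0.006, "z": -0.58, "wx": 0, "wy": 0, "wz": 0, "claw": -1}, {"x": 0.005, "y": 0.006, "z": -0.613, "wx": 0, "wy": 0, "wz": 0, "claw": -1}, {"x": 0.005, "y": 0.006, "z": -0.613, "wx": 0, "wy": 0, "wz": 0, "claw": -1}, {"x": 0.005, "y": 0.006, "z": -0.613, "wx": 0, "wy": 0, "wz": 0, "claw": -1}, {"x": 0.005, "y": 0.006, "z": -0.613, "wx": 0, "wy": 0, "wz": 0, "claw": 1}, {"x": 0.005, "y": 0.006, "z": -0.613, "wx": 0, "wy": 0, "wz": 0, "claw": 1}, {"x": 0.005, "y": 0.006, "z": -0.613, "wx": 0, "wy": 0, "wz": 0, "claw": 1}, {"x": 0.005, "y": 0.006, "z": -0.613, "wx": 0, "wy": 0, "wz": 0, "claw": 1}, {"x": 0.005, "y": 0.006, "z": -0.613, "wx": 0, "wy": 0, "wz": 0, "claw": 1}]'

```text
clock: 8.77
tcp_pos: [0.3371, -0.2964, 0.0337]
ee_rot: [[-0.93, 0.367, 0.001], [0.367, 0.93, -0.002], [-0.002, -0.001, -1.0]]
ft_force: [-0.6, 0.7, 5.7]
finger_gap: 0.461
gripper_force: 36.6
```

Request:
servo_tool --commands '[{"x": 0, "y": 0, "z": 0, "wx": 0, "wy": 0, "wz": 0, "claw": 1}, {"x": 0, "y": 0, "z": 0, "wx": 0, "wy": 0, "wz": 0, "claw": 1}, {"x": 0, "y": 0, "z": 0, "wx": 0, "wy": 0, "wz": 0, "claw": 1}, {"x": 0, "y": 0, "z": 0, "wx": 0, "wy": 0, "wz": 0, "claw": 1}]'

```text
clock: 9.1
tcp_pos: [0.3371, -0.2964, 0.0337]
ee_rot: [[-0.93, 0.367, 0.001], [0.367, 0.93, -0.002], [-0.002, -0.001, -1.0]]
ft_force: [0.2, 0.2, 7.5]
finger_gap: 0.46
gripper_force: 36.6
```

Request:
servo_tool --commands '[{"x": 0, "y": 0, "z": 0.2, "wx": 0, "wy": 0, "wz": 0, "claw": 1}, {"x": 0, "y": 0, "z": 0.4, "wx": 0, "wy": 0, "wz": 0, "claw": 1}, {"x": 0, "y": 0, "z": 0.6, "wx": 0, "wy": 0, "wz": 0, "claw": 1}, {"x": 0, "y": 0, "z": 0.6, "wx": 0, "wy": 0, "wz": -0.08, "claw": 1}, {"x": 0.1, "y": 0.1, "z": 0.6, "wx": 0, "wy": 0, "wz": -0.16, "claw": 1}, {"x": 0.2, "y": 0.2, "z": 0.6, "wx": 0, "wy": 0, "wz": -0.24, "claw": 1}, {"x": 0.3, "y": 0.3, "z": 0.6, "wx": 0, "wy": 0, "wz": -0.31, "claw": 1}, {"x": 0.4, "y": 0.4, "z": 0.6, "wx": 0, "wy": 0, "wz": -0.39, "claw": 1}, {"x": 0.5, "y": 0.5, "z": 0.6, "wx": 0, "wy": 0, "wz": -0.46, "claw": 1}, {"x": 0.6, "y": 0.6, "z": 0.6, "wx": 0, "wy": 0, "wz": -0.46, "claw": 1}]'

```text
clock: 9.93
tcp_pos: [0.457, -0.1744, 0.1527]
ee_rot: [[-0.452, 0.892, -0.0], [0.892, 0.452, 0.0], [0.0, -0.0, -1.0]]
ft_force: [0.4, -0.8, 0.3]
finger_gap: 0.464
gripper_force: 36.0
```

Request:
servo_tool --commands '[{"x": 0.1, "y": 0.1, "z": 0, "wx": 0, "wy": 0, "wz": -0.07, "claw": 1}, {"x": 0.2, "y": 0.2, "z": 0, "wx": 0, "wy": 0, "wz": -0.15, "claw": 1}, {"x": 0.3, "y": 0.3, "z": 0, "wx": 0, "wy": 0, "wz": -0.22, "claw": 1}, {"x": 0.45, "y": 0.45, "z": 0, "wx": 0, "wy": 0, "wz": -0.3, "claw": 1}, {"x": 0.6, "y": 0.6, "z": 0, "wx": 0, "wy": 0, "wz": -0.37, "claw": 1}, {"x": 0.7, "y": 0.72, "z": 0, "wx": 0, "wy": 0, "wz": -0.45, "claw": 1}, {"x": 0.725, "y": 0.75, "z": 0, "wx": 0, "wy": 0, "wz": -0.45, "claw": 1}, {"x": 0.725, "y": 0.75, "z": 0, "wx": 0, "wy": 0, "wz": -0.45, "claw": 1}, {"x": 0.725, "y": 0.75, "z": 0, "wx": 0, "wy": 0, "wz": -0.45, "claw": 1}, {"x": 0.725, "y": 0.75, "z": 0, "wx": 0, "wy": 0, "wz": -0.45, "claw": 1}]'

```text
clock: 10.77
tcp_pos: [0.6003, -0.0266, 0.1524]
ee_rot: [[0.233, 0.973, -0.001], [0.973, -0.233, -0.0], [-0.001, -0.001, -1.0]]
ft_force: [0.8, -0.1, -0.2]
finger_gap: 0.46
gripper_force: 36.0
```

Request:
servo_tool --commands '[{"x": 0.008, "y": 0, "z": -0.15, "wx": 0, "wy": 0, "wz": 0, "claw": 1}, {"x": 0.008, "y": 0, "z": -0.3, "wx": 0, "wy": 0, "wz": 0, "claw": 1}, {"x": 0.008, "y": 0, "z": -0.4, "wx": 0, "wy": 0, "wz": 0, "claw": 1}, {"x": 0.008, "y": 0, "z": -0.5, "wx": 0, "wy": 0, "wz": 0, "claw": 1}, {"x": 0.008, "y": 0, "z": -0.54, "wx": 0, "wy": 0, "wz": 0, "claw": 1}, {"x": 0.008, "y": 0, "z": -0.56, "wx": 0, "wy": 0, "wz": 0, "claw": 1}, {"x": 0.008, "y": 0, "z": -0.572, "wx": 0, "wy": 0, "wz": 0, "claw": 1}, {"x": 0.008, "y": 0, "z": -0.579, "wx": 0, "wy": 0, "wz": 0, "claw": 1}, {"x": 0.008, "y": 0, "z": -0.579, "wx": 0, "wy": 0, "wz": 0, "claw": 1}, {"x": 0.008, "y": 0, "z": -0.579, "wx": 0, "wy": 0, "wz": 0, "claw": 1}]'

```text
clock: 11.6
tcp_pos: [0.6041, -0.0259, 0.0382]
ee_rot: [[0.232, 0.973, 0.002], [0.973, -0.232, -0.0], [0.0, 0.002, -1.0]]
ft_force: [0.4, 0.2, -1.0]
finger_gap: 0.463
gripper_force: 36.1
```

Request:
servo_tool --commands '[{"x": 0, "y": 0, "z": -0.005, "wx": 0, "wy": 0, "wz": 0, "claw": 1}, {"x": 0, "y": 0, "z": -0.005, "wx": 0, "wy": 0, "wz": 0, "claw": 1}, {"x": 0, "y": 0, "z": -0.005, "wx": 0, "wy": 0, "wz": 0, "claw": 1}]'

```text
clock: 11.85
tcp_pos: [0.6041, -0.0257, 0.0377]
ee_rot: [[0.232, 0.973, 0.002], [0.973, -0.232, -0.001], [-0.0, 0.003, -1.0]]
ft_force: [-1.4, 0.5, 6.0]
finger_gap: 0.46
gripper_force: 36.8
```

Request:
servo_tool --commands '[{"x": 0, "y": 0, "z": 0, "wx": 0, "wy": 0, "wz": 0, "claw": -0.3}, {"x": 0, "y": 0, "z": 0, "wx": 0, "wy": 0, "wz": 0, "claw": -0.3}, {"x": 0, "y": 0, "z": 0, "wx": 0, "wy": 0, "wz": 0, "claw": -0.3}, {"x": 0, "y": 0, "z": 0, "wx": 0, "wy": 0, "wz": 0, "claw": -0.3}, {"x": 0, "y": 0, "z": 0.1, "wx": 0, "wy": 0, "wz": 0, "claw": -0.3}, {"x": 0, "y": 0, "z": 0.25, "wx": 0, "wy": 0, "wz": 0, "claw": -0.3}, {"x": 0, "y": 0, "z": 0.45, "wx": 0, "wy": 0, "wz": 0, "claw": -0.3}, {"x": 0, "y": 0, "z": 0.6, "wx": 0, "wy": 0, "wz": 0, "claw": -1}, {"x": 0, "y": 0, "z": 0.75, "wx": 0, "wy": 0, "wz": 0, "claw": -1}, {"x": 0, "y": 0, "z": 0.75, "wx": 0, "wy": 0, "wz": 0, "claw": -1}]'

```text
clock: 12.68
tcp_pos: [0.6069, -0.0261, 0.193]
ee_rot: [[0.232, 0.973, 0.011], [0.973, -0.232, -0.002], [0.001, 0.011, -1.0]]
ft_force: [0.3, -0.5, 0.5]
finger_gap: 0.999
gripper_force: 0.0
```

Request:
servo_tool --commands '[{"x": -0.79, "y": -0.57, "z": 0, "wx": 0, "wy": 0, "wz": 0.256, "claw": -1}, {"x": -0.79, "y": -0.57, "z": 0, "wx": 0, "wy": 0, "wz": 0.256, "claw": -1}, {"x": -0.79, "y": -0.57, "z": 0, "wx": 0, "wy": 0, "wz": 0.256, "claw": -1}, {"x": -0.79, "y": -0.57, "z": 0, "wx": 0, "wy": 0, "wz": 0.256, "claw": -1}, {"x": -0.79, "y": -0.57, "z": 0, "wx": 0, "wy": 0, "wz": 0.256, "claw": -1}, {"x": -0.79, "y": -0.57, "z": 0, "wx": 0, "wy": 0, "wz": 0.256, "claw": -1}, {"x": -0.79, "y": -0.57, "z": 0, "wx": 0, "wy": 0, "wz": 0.256, "claw": -1}, {"x": -0.79, "y": -0.57, "z": 0, "wx": 0, "wy": 0, "wz": 0.256, "claw": -1}, {"x": -0.79, "y": -0.57, "z": 0, "wx": 0, "wy": 0, "wz": 0.256, "claw": -1}]'

```text
clock: 13.43
tcp_pos: [0.446, -0.1393, 0.1859]
ee_rot: [[-0.168, 0.986, 0.001], [0.986, 0.168, 0.0], [-0.0, 0.001, -1.0]]
ft_force: [0.4, -0.2, 0.2]
finger_gap: 1.004
gripper_force: 0.0
```

```bash
python3 -c "
from h import *
wsnap('w5.png');snap('top','top1.png')
a=cv2.imread('pics/w5.png');b=cv2.imread('pics/top1.png')[100:240,120:400]
b=cv2.resize(b,(560,280));p=np.zeros((600,560,3),np.uint8);a=cv2.resize(a,(426,320));p[:320,:426]=a;p[320:]=b
cv2.imwrite('pics/m5.png',p)"
```

```text
tcp [ 446.  -139.3  185.9] yawY 9.7 t 13.4333 gap 1.003962370342669 F [ 0.4 -0.2  0.2]
```

View pics/m5.png

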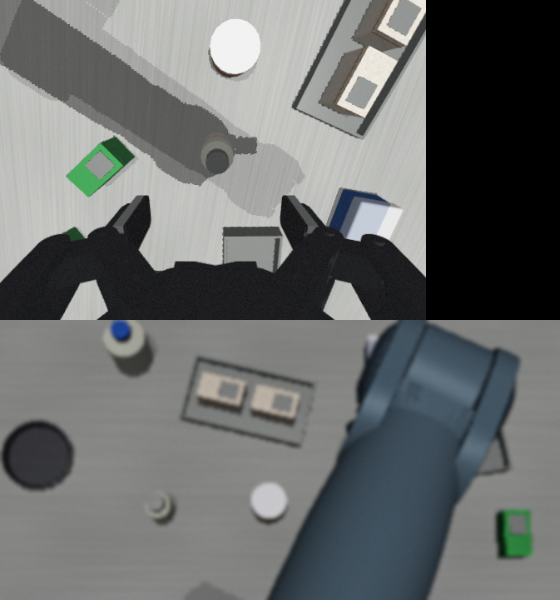

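Both cartons lie inside the long tray. The bottle cap is at wrist pixel (261,192) and the jar lid at (282,55).

```bash
python3 -c "
from h import *
c=load('w5.png')
print((px2w(c,[(261,192),(282,54)],[.085,.055],c['T'])*1000).round(1))"
```

```text
[[ 447.9 -134.9   85. ]
 [ 446.4  -14.6   55. ]]
```

Request:
servo_tool --commands '[{"x": 0.008, "y": 0.019, "z": -0.15, "wx": 0, "wy": 0, "wz": 0, "claw": -1}, {"x": 0.008, "y": 0.019, "z": -0.3, "wx": 0, "wy": 0, "wz": 0, "claw": -1}, {"x": 0.008, "y": 0.019, "z": -0.45, "wx": 0, "wy": 0, "wz": 0, "claw": -1}, {"x": 0.008, "y": 0.019, "z": -0.6, "wx": 0, "wy": 0, "wz": 0, "claw": -1}, {"x": 0.008, "y": 0.019, "z": -0.72, "wx": 0, "wy": 0, "wz": 0, "claw": -1}, {"x": 0.008, "y": 0.019, "z": -0.72, "wx": 0, "wy": 0, "wz": 0, "claw": -1}, {"x": 0.008, "y": 0.019, "z": -0.72, "wx": 0, "wy": 0, "wz": 0, "claw": -1}, {"x": 0.008, "y": 0.019, "z": -0.72, "wx": 0, "wy": 0, "wz": 0, "claw": -0.3}, {"x": 0.008, "y": 0.019, "z": -0.72, "wx": 0, "wy": 0, "wz": 0, "claw": 1}, {"x": 0.008, "y": 0.019, "z": -0.72, "wx": 0, "wy": 0, "wz": 0, "claw": 1}, {"x": 0.008, "y": 0.019, "z": -0.72, "wx": 0, "wy": 0, "wz": 0, "claw": 1}, {"x": 0.008, "y": 0.019, "z": -0.72, "wx": 0, "wy": 0, "wz": 0, "claw": 1}]' --force 35

```text
clock: 14.53
tcp_pos: [0.448, -0.1364, 0.0435]
ee_rot: [[-0.167, 0.986, 0.003], [0.986, 0.167, -0.001], [-0.002, 0.003, -1.0]]
ft_force: [-2.2, 0.7, 6.3]
finger_gap: 0.457
gripper_force: 34.7
```

Request:
servo_tool --commands '[{"x": 0, "y": 0, "z": 0, "wx": 0, "wy": 0, "wz": 0, "claw": 1}, {"x": 0, "y": 0, "z": 0, "wx": 0, "wy": 0, "wz": 0, "claw": 1}, {"x": 0, "y": 0, "z": 0, "wx": 0, "wy": 0, "wz": 0, "claw": 1}, {"x": 0, "y": 0, "z": 0, "wx": 0, "wy": 0, "wz": 0, "claw": 1}]'

```text
clock: 14.87
tcp_pos: [0.448, -0.1364, 0.0435]
ee_rot: [[-0.167, 0.986, 0.003], [0.986, 0.167, -0.001], [-0.002, 0.003, -1.0]]
ft_force: [-0.8, -0.0, 5.4]
finger_gap: 0.462
gripper_force: 34.7
```

Request:
servo_tool --commands '[{"x": 0, "y": 0, "z": 0.15, "wx": 0, "wy": 0, "wz": 0, "claw": 1}, {"x": 0, "y": 0, "z": 0.35, "wx": 0, "wy": 0, "wz": 0, "claw": 1}, {"x": 0, "y": 0, "z": 0.55, "wx": 0, "wy": 0, "wz": 0, "claw": 1}, {"x": 0.06, "y": -0.15, "z": 0.55, "wx": 0, "wy": 0, "wz": 0, "claw": 1}, {"x": 0.12, "y": -0.3, "z": 0.55, "wx": 0, "wy": 0, "wz": 0, "claw": 1}, {"x": 0.2, "y": -0.45, "z": 0.55, "wx": 0, "wy": 0, "wz": 0, "claw": 1}, {"x": 0.27, "y": -0.6, "z": 0.55, "wx": 0, "wy": 0, "wz": 0, "claw": 1}, {"x": 0.34, "y": -0.75, "z": 0.55, "wx": 0, "wy": 0, "wz": 0, "claw": 1}, {"x": 0.4, "y": -0.9, "z": 0.55, "wx": 0, "wy": 0, "wz": 0, "claw": 1}, {"x": 0.44, "y": -1, "z": 0.55, "wx": 0, "wy": 0, "wz": 0, "claw": 1}, {"x": 0.44, "y": -1, "z": 0.55, "wx": 0, "wy": 0, "wz": 0, "claw": 1}, {"x": 0.44, "y": -1, "z": 0.55, "wx": 0, "wy": 0, "wz": 0, "claw": 1}]'

```text
clock: 15.87
tcp_pos: [0.5348, -0.3368, 0.1519]
ee_rot: [[-0.166, 0.986, 0.0], [0.986, 0.166, 0.0], [0.0, 0.0, -1.0]]
ft_force: [0.2, 1.7, -1.2]
finger_gap: 0.457
gripper_force: 35.9
```

```bash
python3 -c "
from h import *
wsnap('w6.png')"
```

```text
tcp [ 534.8 -336.8  151.9] yawY 9.5 t 15.8667 gap 0.4568822799924232 F [ 0.2  1.7 -1.2]
```

View pics/w6.png

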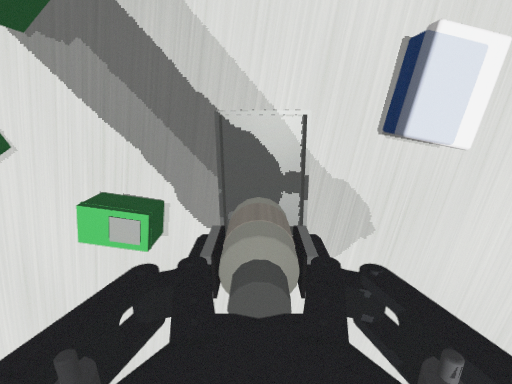

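The bottle is upright in the grip. The tray's near rim corners are at (216,112) and (307,111), with its sides running down to about (219,200) and (303,200).

```bash
python3 -c "
from h import *
c=load('w6.png')
P=px2w(c,[(216,112),(307,111),(218.5,190),(306,190)],.025,c['T'])*1000
a=np.radians(-80.4);u=np.array([np.cos(a),np.sin(a)]);v=np.array([-u[1],u[0]])
print(P.round(1));print(((P[:,:2]-[531.7,-323.9])@np.c_[u,v]).round(1))"
```

```text
[[ 484.3 -271.    25. ]
 [ 566.9 -256.3   25. ]
 [ 495.9 -344.9   25. ]
 [ 582.1 -330.5   25. ]]
[[-60.1 -37.9]
 [-60.8  46. ]
 [ 14.8 -38.8]
 [ 15.   48.6]]
```

Request:
servo_tool --commands '[{"x": 0.02, "y": -0.078, "z": -0.05, "wx": 0, "wy": 0, "wz": 0, "claw": 1}, {"x": 0.02, "y": -0.078, "z": -0.15, "wx": 0, "wy": 0, "wz": 0, "claw": 1}, {"x": 0.02, "y": -0.078, "z": -0.3, "wx": 0, "wy": 0, "wz": 0, "claw": 1}, {"x": 0.02, "y": -0.078, "z": -0.4, "wx": 0, "wy": 0, "wz": 0, "claw": 1}, {"x": 0.02, "y": -0.078, "z": -0.47, "wx": 0, "wy": 0, "wz": 0, "claw": 1}, {"x": 0.02, "y": -0.078, "z": -0.5, "wx": 0, "wy": 0, "wz": 0, "claw": 1}, {"x": 0.02, "y": -0.078, "z": -0.515, "wx": 0, "wy": 0, "wz": 0, "claw": 1}, {"x": 0.02, "y": -0.078, "z": -0.525, "wx": 0, "wy": 0, "wz": 0, "claw": 1}, {"x": 0.02, "y": -0.078, "z": -0.525, "wx": 0, "wy": 0, "wz": 0, "claw": 1}, {"x": 0.02, "y": -0.078, "z": -0.525, "wx": 0, "wy": 0, "wz": 0, "claw": 1}]'

```text
clock: 16.75
tcp_pos: [0.5396, -0.3518, 0.0484]
ee_rot: [[-0.167, 0.986, 0.002], [0.986, 0.167, -0.002], [-0.002, 0.002, -1.0]]
ft_force: [0.4, -0.1, -0.9]
finger_gap: 0.458
gripper_force: 36.0
```

Request:
servo_tool --commands '[{"x": 0, "y": 0, "z": -0.006, "wx": 0, "wy": 0, "wz": 0, "claw": 1}, {"x": 0, "y": 0, "z": -0.006, "wx": 0, "wy": 0, "wz": 0, "claw": 1}, {"x": 0, "y": 0, "z": -0.006, "wx": 0, "wy": 0, "wz": 0, "claw": 1}]'

```text
clock: 17.0
tcp_pos: [0.5397, -0.3522, 0.0476]
ee_rot: [[-0.167, 0.986, 0.003], [0.986, 0.167, -0.002], [-0.002, 0.002, -1.0]]
ft_force: [-1.4, 2.0, 6.3]
finger_gap: 0.461
gripper_force: 36.5
```

Request:
servo_tool --commands '[{"x": 0, "y": 0, "z": 0, "wx": 0, "wy": 0, "wz": 0, "claw": -0.3}, {"x": 0, "y": 0, "z": 0, "wx": 0, "wy": 0, "wz": 0, "claw": -0.3}, {"x": 0, "y": 0, "z": 0, "wx": 0, "wy": 0, "wz": 0, "claw": -0.3}, {"x": 0, "y": 0, "z": 0, "wx": 0, "wy": 0, "wz": 0, "claw": -0.3}, {"x": 0, "y": 0, "z": 0.1, "wx": 0, "wy": 0, "wz": 0, "claw": -0.3}, {"x": 0, "y": 0, "z": 0.25, "wx": 0, "wy": 0, "wz": 0, "claw": -0.3}, {"x": 0, "y": 0, "z": 0.45, "wx": 0, "wy": 0, "wz": 0, "claw": -0.3}, {"x": 0, "y": 0, "z": 0.6, "wx": 0, "wy": 0, "wz": 0, "claw": -1}, {"x": 0, "y": 0, "z": 0.75, "wx": 0, "wy": 0, "wz": 0, "claw": -1}, {"x": 0, "y": 0.2, "z": 0.75, "wx": 0, "wy": 0, "wz": 0, "claw": -1}, {"x": -0.1, "y": 0.4, "z": 0.75, "wx": 0, "wy": 0, "wz": 0, "claw": -1}, {"x": -0.2, "y": 0.5, "z": 0.75, "wx": 0, "wy": 0, "wz": 0, "claw": -1}]'

```text
clock: 18.0
tcp_pos: [0.4994, -0.2492, 0.1963]
ee_rot: [[-0.169, 0.986, 0.002], [0.986, 0.169, 0.0], [-0.0, 0.002, -1.0]]
ft_force: [-0.9, 0.8, 0.4]
finger_gap: 1.001
gripper_force: 0.0
```

Request:
servo_tool --commands '[{"x": -0.3, "y": 1, "z": 0, "wx": 0, "wy": 0, "wz": 0, "claw": -1}, {"x": -0.3, "y": 1, "z": 0, "wx": 0, "wy": 0, "wz": 0, "claw": -1}, {"x": -0.3, "y": 1, "z": 0, "wx": 0, "wy": 0, "wz": 0, "claw": -1}, {"x": -0.3, "y": 1, "z": 0, "wx": 0, "wy": 0, "wz": 0, "claw": -1}, {"x": -0.3, "y": 1, "z": 0, "wx": 0, "wy": 0, "wz": 0, "claw": -1}, {"x": -0.3, "y": 1, "z": 0, "wx": 0, "wy": 0, "wz": 0, "claw": -1}]'

```text
clock: 18.5
tcp_pos: [0.4351, -0.0455, 0.1954]
ee_rot: [[-0.174, 0.985, -0.003], [0.985, 0.174, 0.004], [0.004, -0.002, -1.0]]
ft_force: [-1.5, -0.1, 0.8]
finger_gap: 1.001
gripper_force: 0.0
```

Request:
servo_tool --commands '[{"x": -0.01, "y": 1, "z": 0, "wx": 0, "wy": 0, "wz": 0, "claw": -1}, {"x": -0.01, "y": 1, "z": 0, "wx": 0, "wy": 0, "wz": 0, "claw": -1}, {"x": -0.01, "y": 1, "z": 0, "wx": 0, "wy": 0, "wz": 0, "claw": -1}, {"x": -0.01, "y": 1, "z": 0, "wx": 0, "wy": 0, "wz": 0, "claw": -1}, {"x": -0.01, "y": 1, "z": 0, "wx": 0, "wy": 0, "wz": 0, "claw": -1}, {"x": -0.01, "y": 1, "z": 0, "wx": 0, "wy": 0, "wz": 0, "claw": -1}, {"x": -0.01, "y": 1, "z": 0, "wx": 0, "wy": 0, "wz": 0, "claw": -1}, {"x": -0.01, "y": 1, "z": 0, "wx": 0, "wy": 0, "wz": 0, "claw": -1}, {"x": -0.01, "y": 1, "z": 0, "wx": 0, "wy": 0, "wz": 0, "claw": -1}]'

```text
clock: 19.25
tcp_pos: [0.4369, 0.1474, 0.1956]
ee_rot: [[-0.165, 0.986, -0.0], [0.986, 0.165, -0.001], [-0.001, -0.0, -1.0]]
ft_force: [0.9, -0.7, 0.3]
finger_gap: 0.996
gripper_force: 0.0
```

```bash
python3 -c "
from h import *
wsnap('w7.png');snap('scene','sc7.png')
a=cv2.imread('pics/w7.png');b=cv2.imread('pics/sc7.png')[130:330,60:440]
p=np.zeros((600,570,3),np.uint8);p[:300,:400]=cv2.resize(a,(400,300));p[300:]=cv2.resize(b,(570,300))
cv2.imwrite('pics/m7.png',p)"
```

```text
tcp [436.9 147.4 195.6] yawY 9.5 t 19.25 gap 0.996057012072615 F [ 0.9 -0.7  0.3]
```

View pics/m7.png

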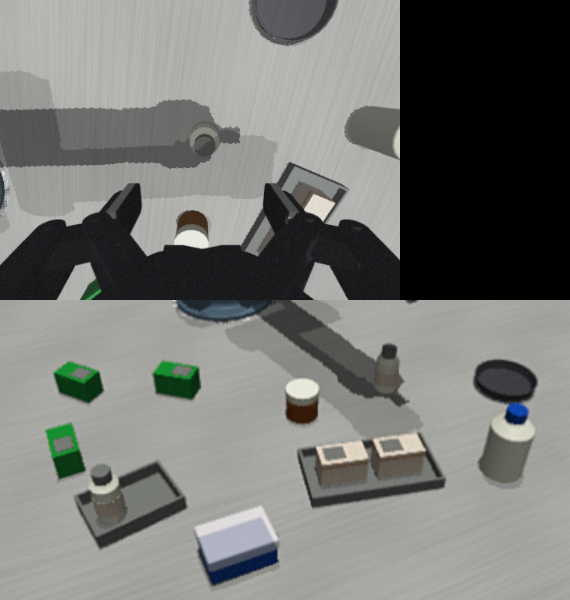

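The first bottle stands upright in the short tray. The second bottle's cap centre is at wrist pixel (262,187).

```bash
python3 -c "
from h import *
c=load('w7.png')
print((px2w(c,[(262,187)],[.085],c['T'])*1000).round(1))"
```

```text
[[439.3 153.8  85. ]]
```

Request:
servo_tool --commands '[{"x": 0.01, "y": 0.027, "z": -0.15, "wx": 0, "wy": 0, "wz": 0, "claw": -1}, {"x": 0.01, "y": 0.027, "z": -0.3, "wx": 0, "wy": 0, "wz": 0, "claw": -1}, {"x": 0.01, "y": 0.027, "z": -0.45, "wx": 0, "wy": 0, "wz": 0, "claw": -1}, {"x": 0.01, "y": 0.027, "z": -0.6, "wx": 0, "wy": 0, "wz": 0, "claw": -1}, {"x": 0.01, "y": 0.027, "z": -0.76, "wx": 0, "wy": 0, "wz": 0, "claw": -1}, {"x": 0.01, "y": 0.027, "z": -0.76, "wx": 0, "wy": 0, "wz": 0, "claw": -1}, {"x": 0.01, "y": 0.027, "z": -0.76, "wx": 0, "wy": 0, "wz": 0, "claw": -1}, {"x": 0.01, "y": 0.027, "z": -0.76, "wx": 0, "wy": 0, "wz": 0, "claw": -0.3}, {"x": 0.01, "y": 0.027, "z": -0.76, "wx": 0, "wy": 0, "wz": 0, "claw": 1}, {"x": 0.01, "y": 0.027, "z": -0.76, "wx": 0, "wy": 0, "wz": 0, "claw": 1}, {"x": 0.01, "y": 0.027, "z": -0.76, "wx": 0, "wy": 0, "wz": 0, "claw": 1}, {"x": 0.01, "y": 0.027, "z": -0.76, "wx": 0, "wy": 0, "wz": 0, "claw": 1}]'

```text
clock: 20.35
tcp_pos: [0.4402, 0.1543, 0.0455]
ee_rot: [[-0.167, 0.986, 0.003], [0.986, 0.167, 0.0], [-0.0, 0.003, -1.0]]
ft_force: [-1.7, -0.5, 7.0]
finger_gap: 0.461
gripper_force: 34.5
```

Request:
servo_tool --commands '[{"x": 0, "y": 0, "z": 0, "wx": 0, "wy": 0, "wz": 0, "claw": 1}, {"x": 0, "y": 0, "z": 0, "wx": 0, "wy": 0, "wz": 0, "claw": 1}, {"x": 0, "y": 0, "z": 0, "wx": 0, "wy": 0, "wz": 0, "claw": 1}, {"x": 0, "y": 0, "z": 0, "wx": 0, "wy": 0, "wz": 0, "claw": 1}]'

```text
clock: 20.68
tcp_pos: [0.4402, 0.1543, 0.0455]
ee_rot: [[-0.167, 0.986, 0.003], [0.986, 0.167, 0.0], [-0.0, 0.003, -1.0]]
ft_force: [-1.7, -0.2, 6.9]
finger_gap: 0.461
gripper_force: 34.6
```

Request:
servo_tool --commands '[{"x": 0, "y": 0, "z": 0.15, "wx": 0, "wy": 0, "wz": 0, "claw": 1}, {"x": 0, "y": 0, "z": 0.35, "wx": 0, "wy": 0, "wz": 0, "claw": 1}, {"x": 0, "y": 0, "z": 0.55, "wx": 0, "wy": 0, "wz": 0, "claw": 1}, {"x": 0, "y": -0.1, "z": 0.575, "wx": 0, "wy": 0, "wz": 0, "claw": 1}, {"x": 0, "y": -0.2, "z": 0.575, "wx": 0, "wy": 0, "wz": 0, "claw": 1}, {"x": 0, "y": -0.33, "z": 0.575, "wx": 0, "wy": 0, "wz": 0, "claw": 1}, {"x": 0, "y": -0.46, "z": 0.575, "wx": 0, "wy": 0, "wz": 0, "claw": 1}, {"x": 0, "y": -0.6, "z": 0.575, "wx": 0, "wy": 0, "wz": 0, "claw": 1}]'

```text
clock: 21.35
tcp_pos: [0.4389, 0.0333, 0.1597]
ee_rot: [[-0.168, 0.986, 0.002], [0.986, 0.168, 0.0], [-0.0, 0.002, -1.0]]
ft_force: [-0.1, -0.5, -1.2]
finger_gap: 0.457
gripper_force: 35.9
```

Request:
servo_tool --commands '[{"x": 0.04, "y": -0.15, "z": 0, "wx": 0, "wy": 0, "wz": 0, "claw": 1}, {"x": 0.07, "y": -0.3, "z": 0, "wx": 0, "wy": 0, "wz": 0, "claw": 1}, {"x": 0.1, "y": -0.45, "z": 0, "wx": 0, "wy": 0, "wz": 0, "claw": 1}, {"x": 0.14, "y": -0.6, "z": 0, "wx": 0, "wy": 0, "wz": 0, "claw": 1}, {"x": 0.17, "y": -0.8, "z": 0, "wx": 0, "wy": 0, "wz": 0, "claw": 1}, {"x": 0.2, "y": -1, "z": 0, "wx": 0, "wy": 0, "wz": 0, "claw": 1}]'

```text
clock: 21.85
tcp_pos: [0.479, -0.1675, 0.1595]
ee_rot: [[-0.168, 0.986, 0.001], [0.986, 0.168, -0.0], [-0.001, 0.001, -1.0]]
ft_force: [0.9, 1.0, -0.8]
finger_gap: 0.455
gripper_force: 35.9
```

Request:
servo_tool --commands '[{"x": 0.05, "y": -0.15, "z": 0, "wx": 0, "wy": 0, "wz": 0, "claw": 1}, {"x": 0.1, "y": -0.3, "z": 0, "wx": 0, "wy": 0, "wz": 0, "claw": 1}, {"x": 0.15, "y": -0.4, "z": 0, "wx": 0, "wy": 0, "wz": 0, "claw": 1}, {"x": 0.2, "y": -0.5, "z": 0, "wx": 0, "wy": 0, "wz": 0, "claw": 1}, {"x": 0.25, "y": -0.6, "z": 0, "wx": 0, "wy": 0, "wz": 0, "claw": 1}, {"x": 0.25, "y": -0.66, "z": 0, "wx": 0, "wy": 0, "wz": 0, "claw": 1}, {"x": 0.25, "y": -0.66, "z": 0, "wx": 0, "wy": 0, "wz": 0, "claw": 1}, {"x": 0.25, "y": -0.66, "z": 0, "wx": 0, "wy": 0, "wz": 0, "claw": 1}, {"x": 0.25, "y": -0.66, "z": 0, "wx": 0, "wy": 0, "wz": 0, "claw": 1}]'

```text
clock: 22.6
tcp_pos: [0.5281, -0.2969, 0.1588]
ee_rot: [[-0.168, 0.986, -0.001], [0.986, 0.168, 0.001], [0.001, -0.0, -1.0]]
ft_force: [-0.4, 0.7, -0.4]
finger_gap: 0.458
gripper_force: 35.9
```

Request:
servo_tool --commands '[{"x": 0.008, "y": 0, "z": -0.1, "wx": 0, "wy": 0, "wz": 0, "claw": 1}, {"x": 0.008, "y": 0, "z": -0.2, "wx": 0, "wy": 0, "wz": 0, "claw": 1}, {"x": 0.008, "y": 0, "z": -0.3, "wx": 0, "wy": 0, "wz": 0, "claw": 1}, {"x": 0.008, "y": 0, "z": -0.4, "wx": 0, "wy": 0, "wz": 0, "claw": 1}, {"x": 0.008, "y": 0, "z": -0.48, "wx": 0, "wy": 0, "wz": 0, "claw": 1}, {"x": 0.008, "y": 0, "z": -0.52, "wx": 0, "wy": 0, "wz": 0, "claw": 1}, {"x": 0.008, "y": 0, "z": -0.54, "wx": 0, "wy": 0, "wz": 0, "claw": 1}, {"x": 0.008, "y": 0, "z": -0.547, "wx": 0, "wy": 0, "wz": 0, "claw": 1}, {"x": 0.008, "y": 0, "z": -0.547, "wx": 0, "wy": 0, "wz": 0, "claw": 1}, {"x": 0.008, "y": 0, "z": -0.547, "wx": 0, "wy": 0, "wz": 0, "claw": 1}]'

```text
clock: 23.43
tcp_pos: [0.531, -0.2982, 0.0504]
ee_rot: [[-0.167, 0.986, 0.002], [0.986, 0.167, -0.001], [-0.001, 0.001, -1.0]]
ft_force: [-0.4, -0.2, -1.2]
finger_gap: 0.459
gripper_force: 35.9
```

Request:
servo_tool --commands '[{"x": 0, "y": 0, "z": -0.006, "wx": 0, "wy": 0, "wz": 0, "claw": 1}, {"x": 0, "y": 0, "z": -0.006, "wx": 0, "wy": 0, "wz": 0, "claw": 1}, {"x": 0, "y": 0, "z": -0.006, "wx": 0, "wy": 0, "wz": 0, "claw": 1}]'

```text
clock: 23.68
tcp_pos: [0.5312, -0.2986, 0.0496]
ee_rot: [[-0.167, 0.986, 0.002], [0.986, 0.167, -0.001], [-0.002, 0.002, -1.0]]
ft_force: [-0.7, 0.2, 5.5]
finger_gap: 0.458
gripper_force: 36.5
```

Request:
servo_tool --commands '[{"x": 0, "y": 0, "z": 0, "wx": 0, "wy": 0, "wz": 0, "claw": -0.3}, {"x": 0, "y": 0, "z": 0, "wx": 0, "wy": 0, "wz": 0, "claw": -0.3}, {"x": 0, "y": 0, "z": 0, "wx": 0, "wy": 0, "wz": 0, "claw": -0.3}, {"x": 0, "y": 0, "z": 0, "wx": 0, "wy": 0, "wz": 0, "claw": -0.3}, {"x": 0, "y": 0, "z": 0.1, "wx": 0, "wy": 0, "wz": 0, "claw": -0.3}, {"x": 0, "y": 0, "z": 0.25, "wx": 0, "wy": 0, "wz": 0, "claw": -0.3}, {"x": 0, "y": 0, "z": 0.45, "wx": 0, "wy": 0, "wz": 0, "claw": -0.3}, {"x": 0, "y": 0, "z": 0.6, "wx": 0, "wy": 0, "wz": 0, "claw": -1}, {"x": 0, "y": 0, "z": 0.7, "wx": 0, "wy": 0, "wz": 0, "claw": -1}, {"x": 0, "y": 0.2, "z": 0.7, "wx": 0, "wy": 0, "wz": 0, "claw": -1}, {"x": -0.1, "y": 0.4, "z": 0.7, "wx": 0, "wy": 0, "wz": 0, "claw": -1}, {"x": -0.2, "y": 0.5, "z": 0.7, "wx": 0, "wy": 0, "wz": 0, "claw": -1}]'

```text
clock: 24.68
tcp_pos: [0.4907, -0.1958, 0.1884]
ee_rot: [[-0.169, 0.986, 0.002], [0.986, 0.169, 0.001], [0.001, 0.002, -1.0]]
ft_force: [-0.9, 0.1, -0.7]
finger_gap: 0.998
gripper_force: 0.0
```

Request:
servo_tool --commands '[{"x": -0.22, "y": 0.92, "z": 0, "wx": 0, "wy": 0, "wz": 0, "claw": -1}, {"x": -0.22, "y": 0.92, "z": 0, "wx": 0, "wy": 0, "wz": 0, "claw": -1}, {"x": -0.22, "y": 0.92, "z": 0, "wx": 0, "wy": 0, "wz": 0, "claw": -1}, {"x": -0.22, "y": 0.92, "z": 0, "wx": 0, "wy": 0, "wz": 0, "claw": -1}, {"x": -0.22, "y": 0.92, "z": 0, "wx": 0, "wy": 0, "wz": 0, "claw": -1}, {"x": -0.22, "y": 0.92, "z": 0, "wx": 0, "wy": 0, "wz": 0, "claw": -1}, {"x": -0.22, "y": 0.92, "z": 0, "wx": 0, "wy": 0, "wz": 0, "claw": -1}, {"x": -0.22, "y": 0.92, "z": 0, "wx": 0, "wy": 0, "wz": 0, "claw": -1}]'

```text
clock: 25.35
tcp_pos: [0.4467, -0.0145, 0.1882]
ee_rot: [[-0.167, 0.986, 0.001], [0.986, 0.167, -0.001], [-0.001, 0.001, -1.0]]
ft_force: [0.3, 0.0, 0.1]
finger_gap: 1.002
gripper_force: 0.0
```

```bash
python3 -c "
from h import *
wsnap('w8.png')"
```

```text
tcp [446.7 -14.5 188.2] yawY 9.6 t 25.35 gap 1.0015627799699183 F [0.3 0.  0.1]
```

View pics/w8.png

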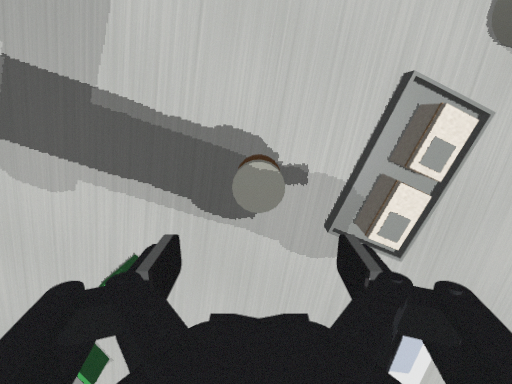

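The jar lid centre is at (258,187), and both cartons sit in the tray away from the right finger.

```bash
python3 -c "
from h import *
c=load('w8.png')
print((px2w(c,[(258.5,187),(232,187),(285,187)],.055,c['T'])*1000).round(1))"
```

```text
[[447.1 -14.7  55. ]
 [420.5 -19.2  55. ]
 [473.7 -10.2  55. ]]
```

Request:
servo_tool --commands '[{"x": 0, "y": 0, "z": -0.15, "wx": 0, "wy": 0, "wz": 0, "claw": -1}, {"x": 0, "y": 0, "z": -0.3, "wx": 0, "wy": 0, "wz": 0, "claw": -1}, {"x": 0, "y": 0, "z": -0.45, "wx": 0, "wy": 0, "wz": 0, "claw": -1}, {"x": 0, "y": 0, "z": -0.6, "wx": 0, "wy": 0, "wz": 0, "claw": -1}, {"x": 0, "y": 0, "z": -0.74, "wx": 0, "wy": 0, "wz": 0, "claw": -1}, {"x": 0, "y": 0, "z": -0.74, "wx": 0, "wy": 0, "wz": 0, "claw": -1}, {"x": 0, "y": 0, "z": -0.74, "wx": 0, "wy": 0, "wz": 0, "claw": -1}, {"x": 0, "y": 0, "z": -0.74, "wx": 0, "wy": 0, "wz": 0, "claw": -0.5}, {"x": 0, "y": 0, "z": -0.74, "wx": 0, "wy": 0, "wz": 0, "claw": 1}, {"x": 0, "y": 0, "z": -0.74, "wx": 0, "wy": 0, "wz": 0, "claw": 1}, {"x": 0, "y": 0, "z": -0.74, "wx": 0, "wy": 0, "wz": 0, "claw": 1}, {"x": 0, "y": 0, "z": -0.74, "wx": 0, "wy": 0, "wz": 0, "claw": 1}]' --force 40

```text
clock: 26.4
tcp_pos: [0.4482, -0.0146, 0.0422]
ee_rot: [[-0.167, 0.986, 0.004], [0.986, 0.167, -0.001], [-0.002, 0.004, -1.0]]
ft_force: [-1.2, -1.3, 5.5]
finger_gap: 0.618
gripper_force: 41.0
```

Request:
servo_tool --commands '[{"x": 0, "y": 0, "z": 0, "wx": 0, "wy": 0, "wz": 0, "claw": 1}, {"x": 0, "y": 0, "z": 0, "wx": 0, "wy": 0, "wz": 0, "claw": 1}, {"x": 0, "y": 0, "z": 0, "wx": 0, "wy": 0, "wz": 0, "claw": 1}, {"x": 0, "y": 0, "z": 0, "wx": 0, "wy": 0, "wz": 0, "claw": 1}]'

```text
clock: 26.73
tcp_pos: [0.4482, -0.0146, 0.0422]
ee_rot: [[-0.167, 0.986, 0.004], [0.986, 0.167, -0.002], [-0.002, 0.004, -1.0]]
ft_force: [-1.2, -1.1, 5.8]
finger_gap: 0.617
gripper_force: 41.0
```

Request:
servo_tool --commands '[{"x": 0, "y": 0, "z": 0.15, "wx": 0, "wy": 0, "wz": 0, "claw": 1}, {"x": 0, "y": 0, "z": 0.35, "wx": 0, "wy": 0, "wz": 0, "claw": 1}, {"x": 0, "y": 0, "z": 0.5, "wx": 0, "wy": 0, "wz": 0, "claw": 1}, {"x": 0.03, "y": 0.15, "z": 0.55, "wx": 0, "wy": 0, "wz": 0, "claw": 1}, {"x": 0.07, "y": 0.3, "z": 0.55, "wx": 0, "wy": 0, "wz": 0, "claw": 1}, {"x": 0.1, "y": 0.45, "z": 0.55, "wx": 0, "wy": 0, "wz": 0, "claw": 1}, {"x": 0.13, "y": 0.6, "z": 0.55, "wx": 0, "wy": 0, "wz": 0, "claw": 1}, {"x": 0.17, "y": 0.75, "z": 0.55, "wx": 0, "wy": 0, "wz": 0, "claw": 1}, {"x": 0.2, "y": 0.9, "z": 0.55, "wx": 0, "wy": 0, "wz": 0, "claw": 1}]'

```text
clock: 27.48
tcp_pos: [0.4872, 0.1677, 0.1516]
ee_rot: [[-0.167, 0.986, 0.003], [0.986, 0.167, 0.0], [0.0, 0.003, -1.0]]
ft_force: [-0.1, 0.2, -1.2]
finger_gap: 0.611
gripper_force: 42.7
```

Request:
servo_tool --commands '[{"x": 0.03, "y": 0.15, "z": 0, "wx": 0, "wy": 0, "wz": 0, "claw": 1}, {"x": 0.07, "y": 0.3, "z": 0, "wx": 0, "wy": 0, "wz": 0, "claw": 1}, {"x": 0.1, "y": 0.45, "z": 0, "wx": 0, "wy": 0, "wz": 0, "claw": 1}, {"x": 0.13, "y": 0.6, "z": 0, "wx": 0, "wy": 0, "wz": 0, "claw": 1}, {"x": 0.17, "y": 0.75, "z": 0, "wx": 0, "wy": 0, "wz": 0, "claw": 1}, {"x": 0.18, "y": 0.85, "z": 0, "wx": 0, "wy": 0, "wz": 0, "claw": 1}, {"x": 0.18, "y": 0.93, "z": 0, "wx": 0, "wy": 0, "wz": 0, "claw": 1}, {"x": 0.18, "y": 0.93, "z": 0, "wx": 0, "wy": 0, "wz": 0, "claw": 1}, {"x": 0.18, "y": 0.93, "z": 0, "wx": 0, "wy": 0, "wz": 0, "claw": 1}, {"x": 0.18, "y": 0.93, "z": 0, "wx": 0, "wy": 0, "wz": 0, "claw": 1}]'

```text
clock: 28.32
tcp_pos: [0.5223, 0.3515, 0.1507]
ee_rot: [[-0.167, 0.986, 0.001], [0.986, 0.167, -0.0], [-0.0, 0.001, -1.0]]
ft_force: [0.5, -0.3, -1.0]
finger_gap: 0.617
gripper_force: 42.7
```

```bash
python3 -c "
from h import *
wsnap('w9.png')"
```

```text
tcp [522.3 351.5 150.7] yawY 9.6 t 28.3167 gap 0.6172272628597235 F [ 0.5 -0.3 -1. ]
```

View pics/w9.png

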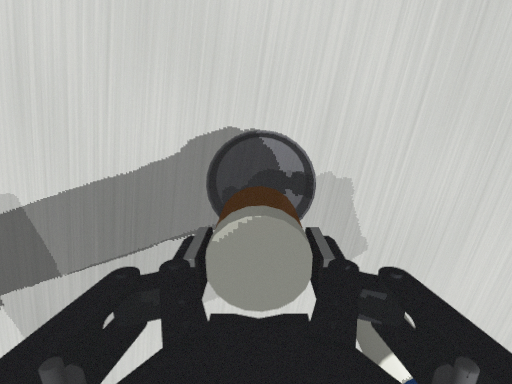

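The dish rim spans columns 206–316 with its top at row 130, so its centre is near (261,185). The jar is held upright.

```bash
python3 -c "
from h import *
c=load('w9.png')
print((px2w(c,[(206.5,183),(316,183),(261,130)],.02,c['T'])*1000).round(1))"
```

```text
[[470.3 347.3  20. ]
 [579.  365.6  20. ]
 [515.6 407.8  20. ]]
```

Request:
servo_tool --commands '[{"x": 0.01, "y": 0.012, "z": -0.1, "wx": 0, "wy": 0, "wz": 0, "claw": 1}, {"x": 0.01, "y": 0.012, "z": -0.2, "wx": 0, "wy": 0, "wz": 0, "claw": 1}, {"x": 0.01, "y": 0.012, "z": -0.3, "wx": 0, "wy": 0, "wz": 0, "claw": 1}, {"x": 0.01, "y": 0.012, "z": -0.4, "wx": 0, "wy": 0, "wz": 0, "claw": 1}, {"x": 0.01, "y": 0.012, "z": -0.46, "wx": 0, "wy": 0, "wz": 0, "claw": 1}, {"x": 0.01, "y": 0.012, "z": -0.5, "wx": 0, "wy": 0, "wz": 0, "claw": 1}, {"x": 0.01, "y": 0.012, "z": -0.515, "wx": 0, "wy": 0, "wz": 0, "claw": 1}, {"x": 0.01, "y": 0.012, "z": -0.522, "wx": 0, "wy": 0, "wz": 0, "claw": 1}, {"x": 0.01, "y": 0.012, "z": -0.522, "wx": 0, "wy": 0, "wz": 0, "claw": 1}, {"x": 0.01, "y": 0.012, "z": -0.522, "wx": 0, "wy": 0, "wz": 0, "claw": 1}]'

```text
clock: 29.2
tcp_pos: [0.5252, 0.3545, 0.0468]
ee_rot: [[-0.167, 0.986, 0.002], [0.986, 0.167, 0.001], [0.001, 0.002, -1.0]]
ft_force: [0.4, 0.4, -0.9]
finger_gap: 0.619
gripper_force: 43.0
```

Request:
servo_tool --commands '[{"x": 0, "y": 0, "z": -0.006, "wx": 0, "wy": 0, "wz": 0, "claw": 1}, {"x": 0, "y": 0, "z": -0.006, "wx": 0, "wy": 0, "wz": 0, "claw": 1}, {"x": 0, "y": 0, "z": -0.006, "wx": 0, "wy": 0, "wz": 0, "claw": 1}]'

```text
clock: 29.45
tcp_pos: [0.5253, 0.3548, 0.0463]
ee_rot: [[-0.167, 0.986, 0.003], [0.986, 0.167, 0.001], [0.001, 0.003, -1.0]]
ft_force: [-1.9, -0.5, 5.0]
finger_gap: 0.619
gripper_force: 43.4
```

Contact made, so I'll release and back off.

Request:
servo_tool --commands '[{"x": 0, "y": 0, "z": 0, "wx": 0, "wy": 0, "wz": 0, "claw": -0.8}, {"x": 0, "y": 0, "z": 0, "wx": 0, "wy": 0, "wz": 0, "claw": -0.8}, {"x": 0, "y": 0, "z": 0, "wx": 0, "wy": 0, "wz": 0, "claw": -0.8}, {"x": 0, "y": 0, "z": 0, "wx": 0, "wy": 0, "wz": 0, "claw": -0.8}, {"x": 0, "y": 0, "z": 0.1, "wx": 0, "wy": 0, "wz": 0, "claw": -0.8}, {"x": 0, "y": 0, "z": 0.25, "wx": 0, "wy": 0, "wz": 0, "claw": -0.8}, {"x": 0, "y": 0, "z": 0.45, "wx": 0, "wy": 0, "wz": 0, "claw": -0.8}, {"x": 0, "y": 0, "z": 0.6, "wx": 0, "wy": 0, "wz": 0, "claw": -1}, {"x": 0, "y": 0, "z": 0.8, "wx": 0, "wy": 0, "wz": 0, "claw": -1}, {"x": -0.2, "y": 0, "z": 0.8, "wx": 0, "wy": 0, "wz": 0, "claw": -1}, {"x": -0.4, "y": 0, "z": 0.8, "wx": 0, "wy": 0, "wz": 0, "claw": -1}, {"x": -0.5, "y": 0, "z": 0.8, "wx": 0, "wy": 0, "wz": 0, "claw": -1}]'

```text
clock: 30.45
tcp_pos: [0.4216, 0.3546, 0.2056]
ee_rot: [[-0.168, 0.986, -0.0], [0.986, 0.168, 0.001], [0.001, -0.0, -1.0]]
ft_force: [-1.0, -0.1, -1.2]
finger_gap: 1.002
gripper_force: 0.0
```

Request:
servo_tool --commands '[{"x": -0.3, "y": 0, "z": 0, "wx": 0, "wy": 0, "wz": 0, "claw": -1}, {"x": -0.3, "y": 0, "z": 0, "wx": 0, "wy": 0, "wz": 0, "claw": -1}, {"x": -0.3, "y": 0, "z": 0, "wx": 0, "wy": 0, "wz": 0, "claw": -1}, {"x": -0.3, "y": 0, "z": 0, "wx": 0, "wy": 0, "wz": 0, "claw": -1}, {"x": -0.3, "y": 0, "z": 0, "wx": 0, "wy": 0, "wz": 0, "claw": -1}]'

```text
clock: 30.87
tcp_pos: [0.3652, 0.3547, 0.2047]
ee_rot: [[-0.167, 0.986, 0.001], [0.986, 0.167, 0.001], [0.0, 0.001, -1.0]]
ft_force: [-0.6, 0.2, 0.1]
finger_gap: 1.001
gripper_force: 0.0
```

```bash
python3 -c "
from h import *
snap('scene','sc10.png');snap('top','top10.png')
a=cv2.imread('pics/top10.png')[80:240,100:410];b=cv2.imread('pics/sc10.png')[130:330,60:440]
p=np.zeros((600,580,3),np.uint8);p[:300]=cv2.resize(a,(580,300));p[300:]=cv2.resize(b,(580,300))
cv2.imwrite('pics/m10.png',p)"
```

```text
(no output)
```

View pics/m10.png

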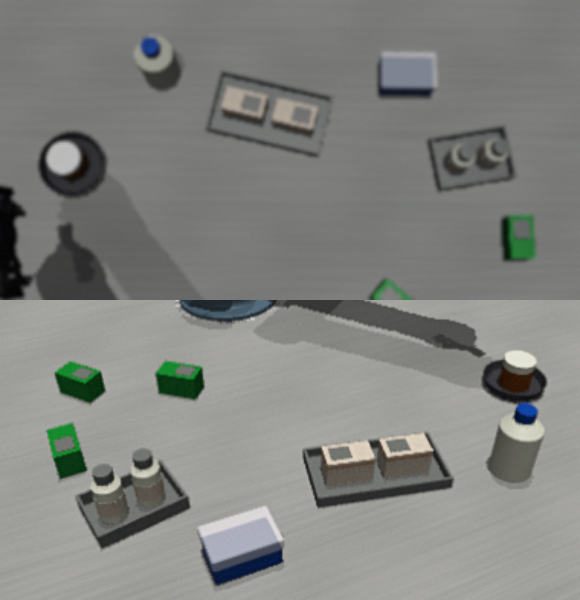

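The picture shows both cartons in the long tray, both bottles upright in the short tray and the jar upright in the dish. The bystanders look unmoved.

```bash
python3 -c "
from station import bot
print(bot.finish_job())"
```

```text
the job is handed in; nothing more can be done
None
```

The job is handed in at about 31 s on the robot's clock: both cartons are in the long tray, both bottles in the short tray and the jar in the round dish, all upright and released, and the tip box and wash bottle were left alone.

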